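# Switch the coolant line to bypass, pull the strainer basket and hold it level to drip

### The arm

A 6-joint arm with a two-finger parallel gripper is mounted at the origin on a cart in front of the work surface, level with it; the furniture and walls round the work are solid. World frame = base frame: x ahead of the robot, y to its left, z up, the work surface at z = 0. Lengths are in mm, angles in rad, forces in N, time in s.
With the tool pointing down it reaches from about 350 to 975 mm from the base axis. Payload 7.1 kg.
Tool frame: the origin (TCP) lies on the mounting face of the last link; the fingertips stand 182 mm ahead of it and the grasp point (between the pads) lies 163 mm ahead of it (ctrl.tcp_to_tips is the distance from the TCP to the fingertips, in mm); z points along the fingers, y is the direction in which the jaws open and shut (so a half turn about z gives the same grasp; the last joint's range is limited). The gripper opens to 88 mm and grips with 3 to 60 N. Pads are 20 mm wide; open, the fingers measure 115 mm over their backs; the gripper's body (75 mm by 178 mm) begins 61 mm behind the grasp point.
Start: joints at [-1.168, 0.423, 1.63, -0, 1.089, -0.019], TCP at [255.893, -570.198, 404.675] pointing down, gripper open.
Joint ranges: [-3, 3], [-0.9, 2.11], [0.09, 2.58], [-1.31, 4.45], [0.11, 2.69], [-2.54, 2.54]. Speed limits (rad/s): [2.39, 2.39, 3.01, 3.14, 3.14, 3.14].

### API

Orientations are given as a rotation vector (axis times angle).
In Python, from workcell import ctrl gives the robot as it stands. The module is installed in compiled form; this text tells all that it offers.
- The arm moves only by the tool send_rows, never from a script. Its argument "commands" is a list of rows, each an object with "translation": the shift along the world's x, y, z normalised to -1 to 1, where 1 is 0.1 m, a list of three; "twist": the turn, a rotation vector about the world's x, y, z normalised to -1 to 1, where 1 is 0.5 rad, a list of three. A call has exactly 10 rows; each row is the pose to reach, as a shift and turn from the pose commanded when the call began; what a row does not reach only later rows make up. A row lasts 1/10 s, in which the tool goes at most 50 mm and 8.59 degrees, less where a joint would pass 70% of its speed; a pose out of reach is approached as far as the arm can. A call with a number of a shift or a turn outside -1 to 1 is refused whole. A call with a gripper value outside its range is refused whole. "grip" is the closure, from -1 (fully open) to 1 (shut), set as the call begins (left out, the last holds). The fingers move at their own pace and stop on an object; the grip force is fixed at half the most. Time passes only in rows, so rows that repeat a pose let the fingers close, or fill a call up. It gives the time, the measured TCP pose, the force and the opening at its end, in the units of the state.
- ctrl.get_obs(): the state, without advancing time (a new reading comes with each control period).
- ctrl.get_image(name): name is "side" or "top" or "wrist"; returns a dict with "img" (400x640x3 uint8, red, green, blue), "intrinsics" (3x3 intrinsics, pixels), "cam_to_world" (4x4, takes a point from camera to world coordinates). Camera axes: x right, y down, z forward; pixel columns grow to the right and rows downward; lengths in mm; the calibration is good to about 2 mm. The wrist camera is an equidistant fisheye: a pixel r from the principal point sees the ray r / f radians off the axis. A picture is of the moment at which its call begins. There is no depth.
- ctrl.close_job(): hands the job in, once; it reports no verdict.
The state is a dict: "t": time; "qpos": joint angles; "qvel": joint speeds; "joint_torque": joint torques, N m; "ee_pos": TCP position; "orientation": TCP orientation; "ft_force": force on the tool from outside, world axes, zero at the start; "moment": the same for the moment, N m; "width": finger opening in mm.
Only numpy, scipy, OpenCV 4.12 (cv2) and the standard library are available. Lean on these libraries where they do the work, as an engineer would, in place of code of your own. Each camera call takes 0.05 s, during which the arm holds its last target. There are 200 camera calls.

### The job

Clean-out of the coolant strainer on the bench: first swing the lever of the three-way valve away from the strainer pot until it points straight along the bypass branch, so that the line runs past the pot. Only then take the basket by its bail, lift it straight up out of the pot and hold it level and still above the mouth, its bottom some 5 cm clear of the rim, so that it drips back into the pot. Finish while still holding it there; leave the other things on the bench where they are.

Things in the scene. Friction and masses are not known exactly. Their poses are not given: they have to be found in the camera images.
- strainer: fixed pipework, origin on the bench top, z up. Grey pot, axis at (0, -0.085), rim 119 mm high, ring 124 mm across (164 over the bolts hanging at its lugs). Pipes 25 mm thick, centres 70 mm high. Three-way valve at (0, 0.115): inlet from +y, pot outlet straight along -y, bypass branch along +x to x 0.1, then along -y behind the pot. Risers at (0, 0.185) and (0.1, -0.155)
- valve_stem (a point): point on the valve's vertical stem axis, 128 mm above the bench, just above the lever's boss; axes parallel to those of the strainer
- lever (a joint): angle of the valve lever about its vertical stem, rad, growing counter-clockwise from above: 0 = points to the pot (-y of the strainer), 1.571 = along the bypass branch (+x of the strainer), the set position. Turns from -0.3 to 1.95, with no stop or notch in between; light friction (0.15 N m) keeps it where it is left
- lever_grip (a point): middle of the lever's black grip, 80 mm from the stem axis, 120 mm above the bench. The grip is 70 mm long along y of this point (free end to -y), 18 mm wide, 12 mm high. Below it is free air down to the pipes and nuts, whose tops are at most 92 mm above the bench
- basket: loose perforated steel basket, 0.25 to 0.5 kg, 80 mm across, seated in the pot: its rim, 100 mm across, underside 65 mm above the basket's bottom, lies in the recessed mouth (2 mm clearance all round). Origin: centre of its bottom, 74 mm below the pot's rim when seated; z up. A rigid bail of 7 mm rod arches over it in its x-z plane
- bail (a point): middle of the bail's straight top, 112 mm above the basket's bottom (157 mm above the bench when seated, 44 mm above the basket's rim): a steel sleeve 12 mm thick, 50 mm long along x of this point, the place to grip, pinched across y
- pot_mouth (a point): centre of the pot's mouth at the height of its rim, 119 mm above the bench
- cover: bystander: round grey cover of the pot, 120 mm across (150 over its lugs), lying on the bench, with a wire handle 40 mm high
- spanner: bystander: small ring spanner lying flat, 186 mm long along its y
- bolt_a: bystander: bright hexagon bolt, 58 mm, lying
- fitting: bystander: brass hose fitting standing upright, 40 mm high
Not all that is in view belongs to the job. There is more than one size of the basket; the one meant has the size given above.

How it is judged (in metres and radians):
On the way, in this order (a step that is already met when the one before it is completed fails the run):
1. the lever points along the bypass branch, within 0.10 rad, with the basket still seated in the pot (value of joint lever between 1.471 and 1.671 rad and z of basket in the frame of pot_mouth below -0.06 m), for 0.4 s.
2. the basket hangs level and still from the gripper over the pot, clear of the rim, for a second (z of basket in the frame of pot_mouth between 0.015 and 0.1 m and horizontal distance between basket and pot_mouth below 0.03 m and angle between basket's own z axis and vertical below 0.12 rad and linear speed of basket below 0.03 m/s and angular speed of basket below 0.25 rad/s and contact force between basket and the fingers above 1 N and contact force between basket and strainer below 0.2 N), for 1 s.
At the end, for the whole second after the job is handed in: Lever within 0.10 rad of 1.571. Basket held by the fingers (over 1 N), touching no part of the strainer; bottom 15 to 100 mm above the pot rim, centre within 30 mm of the pot axis, tilt under 0.12 rad, still (under 0.03 m/s, 0.25 rad/s) (all of step 2 and value of joint lever between 1.471 and 1.671 rad); the arm keeps its last pose, push and grip.
It fails at once if the basket is raised by over 15 mm while the lever is not at bypass (z of basket in the frame of pot_mouth above -0.059 m and (value of joint lever below 1.421 rad or value of joint lever above 1.721 rad)).
It fails at once if the basket tips by over 0.35 rad (angle between basket's own z axis and vertical above 0.35 rad).
It fails at once if another thing on the bench is pushed by over 30 mm (distance of any of cover, spanner, bolt_a, fitting from where it was at the start of the episode above 0.03 m).
It also fails if it takes over 54 s, if anything falls off the work surface, if the arm or the gripper's body presses on something with over 40 N, if the wrist force passes 120 N, or if a joint passes its speed limit or range.

## Working session

There is one attempt and no reset: what is moved stays moved. The work goes in short steps, Python scripts to look and compute and a tool call to move; the robot and the scene stay as the last step left them, time stands still between calls to the robot, and variables do not carry over. Pictures are saved under pics/ and viewed, about 8 in all and at most 12, crops included, and the job is handed in when it is done.

Besides the shell and the picture viewer there is one more tool, called after "Request:" by a JSON object that holds its "op" and its "data". send_rows: Moves the arm, as the interface text tells. Its arguments: {"type":"object","properties":{"commands":{"type":"array","items":{"type":"object","properties":{"translation":{"type":"array","items":{"type":"number"}},"twist":{"type":"array","items":{"type":"number"}}}}},"grip":{"type":"number"}},"required":["commands"]}

```bash
mkdir -p pics; cat > h.py <<'E'
import numpy as np, cv2
from workcell import ctrl
def grab(n,f):
    d=ctrl.get_image(n); cv2.imwrite(f'pics/{f}.png',d['img'][:,:,::-1]); np.savez(f'pics/{f}.npz',**{k:np.array(v) for k,v in d.items()}); return d
def load(f): return dict(np.load(f'pics/{f}.npz'))
def ray(d,u,v,fish=False):
    K=d['intrinsics'];T=d['cam_to_world']
    x=(u-K[0,2])/K[0,0];y=(v-K[1,2])/K[1,1]
    if fish:
        r=np.hypot(x,y);s=np.sin(r)/max(r,1e-9);c=np.array([x*s,y*s,np.cos(r)])
    else:c=np.array([x,y,1.])
    c=T[:3,:3]@c;return T[:3,3],c/np.linalg.norm(c)
def plane(d,u,v,z,fish=False):
    o,r=ray(d,u,v,fish);return o+r*(z-o[2])/r[2]
def proj(d,p,fish=False):
    T=d['cam_to_world'];c=T[:3,:3].T@(np.array(p)-T[:3,3]);K=d['intrinsics']
    if fish:
        t=np.arctan2(np.hypot(c[0],c[1]),c[2]);m=c[:2]/np.hypot(c[0],c[1])*t
    else:m=c[:2]/c[2]
    return K[0,0]*m[0]+K[0,2],K[1,1]*m[1]+K[1,2]
E
python3 - <<'E'
from h import *
a=[grab(n,n+'0') for n in('top','side')]
for d in a:print(d['intrinsics'],np.round(d['cam_to_world'],3))
o=ctrl.get_obs();print(o)
E
```

```text
[[470.89151365   0.         320.46859325]
 [  0.         470.89151365 198.86358249]
 [  0.           0.           1.        ]] [[-1.100000e-02 -9.940000e-01  1.110000e-01  3.521060e+02]
 [-1.000000e+00  9.000000e-03 -2.300000e-02  1.445880e+02]
 [ 2.200000e-02 -1.110000e-01 -9.940000e-01  1.243645e+03]
 [ 0.000000e+00  0.000000e+00  0.000000e+00  1.000000e+00]]
[[480.8662509    0.         319.08634253]
 [  0.         480.8662509  195.43392577]
 [  0.           0.           1.        ]] [[ 9.93000e-01 -5.00000e-02  1.06000e-01  3.83461e+02]
 [-1.17000e-01 -3.99000e-01  9.09000e-01 -7.30515e+02]
 [-4.00000e-03 -9.16000e-01 -4.02000e-01  4.97147e+02]
 [ 0.00000e+00  0.00000e+00  0.00000e+00  1.00000e+00]]
{'t': 0.1, 'qpos': array([-1.16799693e+00,  4.23756055e-01,  1.63061560e+00, -4.00391555e-05,
        1.08862161e+00, -1.90311293e-02]), 'qvel': array([ 0.00015568, -0.00140934, -0.00278844,  0.00044525,  0.0007692 ,
        0.00057021]), 'joint_torque': array([-2.91846491e-04, -5.45615888e+01, -2.74325573e+01,  6.45791972e-02,
        1.87758211e-02, -1.56798188e-05]), 'ee_pos': array([ 255.79456597, -569.97415517,  403.98369205]), 'orientation': array([-3.07063008e+00, -6.57450144e-01,  4.74047264e-04]), 'ft_force': array([0.00793623, 0.56645433, 0.16420913]), 'moment': array([ 0.00289323, -0.08815275, -0.02202407]), 'width': 87.67306905101235}
```

View pics/top0.png

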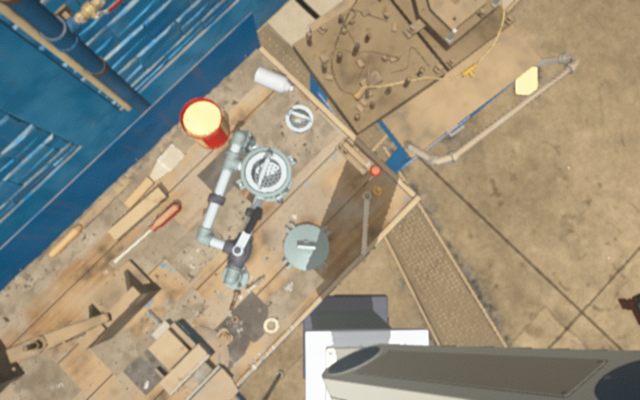

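View pics/side0.png

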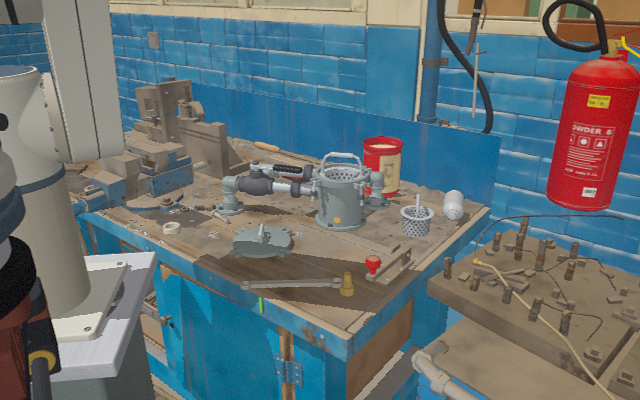

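The top view shows the pot with the seated basket at (265,174), the smaller decoy basket at (298,118), the valve stem at about (238,250) with its lever pointing to the pot, and the bypass along (205,237) to (238,145). The side view shows the seated basket's bail at (342,155) and the decoy at (417,220). The seated basket is the one meant, since it is the larger one and sits in the pot. I'll confirm with an enlarged crop.

```bash
python3 - <<'E'
from h import *
t=load('top0');s=load('side0')
a=cv2.resize(t['img'][90:300,180:340],None,fx=2.5,fy=2.5,interpolation=cv2.INTER_CUBIC)
b=cv2.resize(s['img'][140:260,210:310+130],None,fx=1.74,fy=1.74,interpolation=cv2.INTER_CUBIC)
c=np.zeros((525,800,3),np.uint8);c[:525,:400]=a;b=b[:525,:400];c[:b.shape[0],400:400+b.shape[1]]=b
cv2.imwrite('pics/crop.png',c[:,:,::-1])
P=plane(t,265,174,119);V=plane(t,238,250,128);print(P,V,np.linalg.norm(P[:2]-V[:2]))
E
```

```text
[538.81132418 251.36280642 119.        ] [357.24833642 313.37833672 128.        ] 191.8620455505517
```

View pics/crop.png

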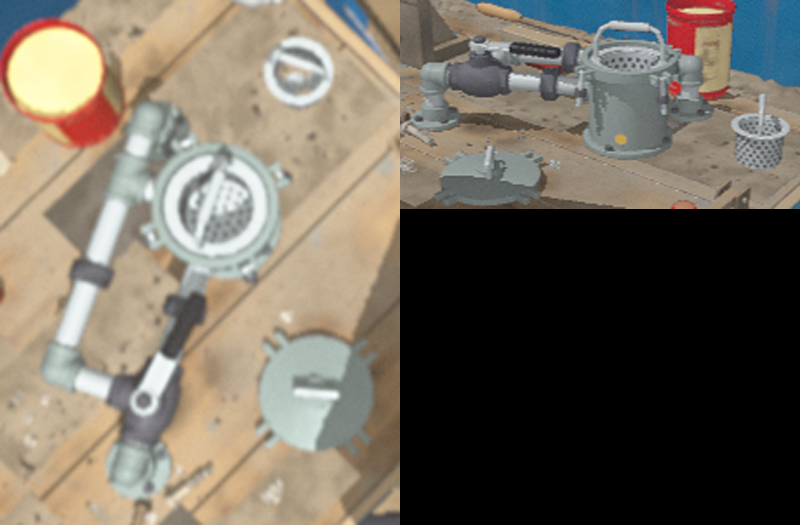

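The crop shows the pot ring centre at (266.8,174.4), the stem at (237.6,250.4) and the white bail sleeve running from about (269,156) to (261,187). The basket in the pot is the larger one, and the decoy stands loose on the bench. Next I compute the frame.

```bash
python3 - <<'E'
from h import *
t=load('top0');s=load('side0')
f=lambda x,y,z:plane(t,180+x/2.5,90+y/2.5,z)
P=f(217,211,119);V=f(144,401,128);d=V-P
th=np.arctan2(d[1],d[0]);print('P',P,'V',V,np.hypot(*d[:2]),'yaw',th-np.pi/2)
a=f(200,296,122);b=f(168,356,122);print('grip',a,b,np.linalg.norm(a-b),np.linalg.norm((a+b)[:2]/2-V[:2]),'ang',np.arctan2(*(a-b)[[1,0]]),np.arctan2(*(a-V)[[1,0]]))
a=f(226,160,157);b=f(203,243,157);print('bail',a,b,np.linalg.norm(a-b),np.arctan2(*(a-b)[[1,0]]))
c=f(62,365,80);print('corner',c)
# side bail: white sleeve in crop (628,27) scale1.74 off(210,140); triangulate vs top
o,r=ray(s,210+(628-400)/1.74,140+27/1.74);print('side bail at z157',o+r*(157-o[2])/r[2])
o,r=ray(s,210+(478-400)/1.74,140+42/1.74);print('side stem z128',o+r*(128-o[2])/r[2])
print([np.round(plane(t,u,v,0),0) for u,v in((305,246),(376,190),(298,118),(204,125))])
from scipy.spatial.transform import Rotation as R
print(R.from_rotvec(ctrl.get_obs()['orientation']).as_matrix().round(3))
E
```

```text
P [537.80261148 247.03058105 119.        ] V [356.32537096 314.30588052 128.        ] 193.54574329016842 yaw 1.215792668662564
grip [455.35333786 262.8168391  122.        ] [398.51488782 292.90045709 122.        ] 64.30889109006347 79.46065177863221 ang -0.4867985496102756 -0.4794755617554768
bail [579.81736433 235.22966372 157.        ] [501.53857609 256.49992322 157.        ] 81.11715371887193 -0.2653184011360745
corner [392.50073782 402.03154362  80.        ]
side bail at z157 [545.11551443 246.66877764 157.        ]
side stem z128 [357.67412752 295.96001437 128.        ]
[array([366., 157.,   0.]), array([513., -33.,   0.]), array([711., 174.,   0.]), array([693., 427.,   0.])]
[[ 0.912  0.409 -0.001]
 [ 0.409 -0.912  0.001]
 [-0.    -0.001 -1.   ]]
```

Request:
{"op": "send_rows", "data": {"commands": [{"translation": [0.04,0.1,0],"twist": [0,0,0.05]},{"translation": [0.08,0.2,0],"twist": [0,0,0.1]},{"translation": [0.12,0.3,0],"twist": [0,0,0.15]},{"translation": [0.16,0.4,0],"twist": [0,0,0.2]},{"translation": [0.2,0.5,0],"twist": [0,0,0.25]},{"translation": [0.24,0.6,0],"twist": [0,0,0.3]},{"translation": [0.28,0.7,0],"twist": [0,0,0.35]},{"translation": [0.32,0.8,0],"twist": [0,0,0.4]},{"translation": [0.36,0.9,0],"twist": [0,0,0.45]},{"translation": [0.4,1,0],"twist": [0,0,0.5]}], "grip": -1}}

```text
t: 1.1
ee_pos: [296.2, -469.4, 404.7]
orientation: [2.965, 1.039, 0.0]
ft_force: [0.0, 0.6, 0.6]
width: 87.8
```

Request:
{"op": "send_rows", "data": {"commands": [{"translation": [0.04,0.1,0],"twist": [0,0,0.05]},{"translation": [0.08,0.2,0],"twist": [0,0,0.1]},{"translation": [0.12,0.3,0],"twist": [0,0,0.15]},{"translation": [0.16,0.4,0],"twist": [0,0,0.2]},{"translation": [0.2,0.5,0],"twist": [0,0,0.25]},{"translation": [0.24,0.6,0],"twist": [0,0,0.3]},{"translation": [0.28,0.7,0],"twist": [0,0,0.35]},{"translation": [0.32,0.8,0],"twist": [0,0,0.4]},{"translation": [0.36,0.9,0],"twist": [0,0,0.45]},{"translation": [0.4,1,0],"twist": [0,0,0.5]}]}}

```text
t: 2.1
ee_pos: [336.2, -369.4, 404.7]
orientation: [2.812, 1.4, 0.0]
ft_force: [-0.5, 0.7, 0.3]
width: 87.4
```

Request:
{"op": "send_rows", "data": {"commands": [{"translation": [0.04,0.1,0],"twist": [0,0,0.05]},{"translation": [0.08,0.2,0],"twist": [0,0,0.1]},{"translation": [0.12,0.3,0],"twist": [0,0,0.15]},{"translation": [0.16,0.4,0],"twist": [0,0,0.2]},{"translation": [0.2,0.5,0],"twist": [0,0,0.25]},{"translation": [0.24,0.6,0],"twist": [0,0,0.3]},{"translation": [0.28,0.7,0],"twist": [0,0,0.35]},{"translation": [0.32,0.8,0],"twist": [0,0,0.4]},{"translation": [0.36,0.9,0],"twist": [0,0,0.45]},{"translation": [0.4,1,0],"twist": [0,0,0.5]}]}}

```text
t: 3.1
ee_pos: [376.2, -269.4, 404.7]
orientation: [2.616, 1.74, 0.0]
ft_force: [-0.5, 0.2, 0.3]
width: 88.0
```

Request:
{"op": "send_rows", "data": {"commands": [{"translation": [0.03,0.1,0],"twist": [0,0,0.05]},{"translation": [0.06,0.2,0],"twist": [0,0,0.1]},{"translation": [0.09,0.3,0],"twist": [0,0,0.15]},{"translation": [0.12,0.4,0],"twist": [0,0,0.2]},{"translation": [0.15,0.5,0],"twist": [0,0,0.25]},{"translation": [0.18,0.6,0],"twist": [0,0,0.3]},{"translation": [0.21,0.7,0],"twist": [0,0,0.35]},{"translation": [0.24,0.8,0],"twist": [0,0,0.4]},{"translation": [0.27,0.9,0],"twist": [0,0,0.45]},{"translation": [0.3,1,0],"twist": [0,0,0.5]}]}}

```text
t: 4.1
ee_pos: [406.1, -169.4, 404.7]
orientation: [2.378, 2.052, 0.0]
ft_force: [-0.7, 0.8, 0.2]
width: 87.9
```

Request:
{"op": "send_rows", "data": {"commands": [{"translation": [0.02,0.1,0],"twist": [0,0,0.05]},{"translation": [0.04,0.2,0],"twist": [0,0,0.1]},{"translation": [0.06,0.3,0],"twist": [0,0,0.15]},{"translation": [0.08,0.4,0],"twist": [0,0,0.2]},{"translation": [0.1,0.5,0],"twist": [0,0,0.25]},{"translation": [0.12,0.6,0],"twist": [0,0,0.3]},{"translation": [0.14,0.7,0],"twist": [0,0,0.35]},{"translation": [0.16,0.8,0],"twist": [0,0,0.4]},{"translation": [0.18,0.9,0],"twist": [0,0,0.45]},{"translation": [0.2,1,0],"twist": [0,0,0.5]}]}}

```text
t: 5.1
ee_pos: [426.1, -69.4, 404.7]
orientation: [2.104, 2.333, 0.0]
ft_force: [0.7, 0.3, 0.0]
width: 88.1
```

Request:
{"op": "send_rows", "data": {"commands": [{"translation": [0,0.1,0],"twist": [0,0,0.06]},{"translation": [0,0.2,0],"twist": [0,0,0.12]},{"translation": [0,0.3,0],"twist": [0,0,0.18]},{"translation": [0,0.4,0],"twist": [0,0,0.24]},{"translation": [0,0.5,0],"twist": [0,0,0.3]},{"translation": [0,0.6,0],"twist": [0,0,0.36]},{"translation": [0,0.7,0],"twist": [0,0,0.42]},{"translation": [0,0.8,0],"twist": [0,0,0.48]},{"translation": [0,0.9,0],"twist": [0,0,0.54]},{"translation": [0,1,0],"twist": [0,0,0.6]}]}}

```text
t: 6.1
ee_pos: [425.9, 30.6, 404.7]
orientation: [1.731, 2.621, 0.0]
ft_force: [0.1, -1.2, -0.2]
width: 87.9
```

Request:
{"op": "send_rows", "data": {"commands": [{"translation": [0,0.1,0],"twist": [0,0,0.06]},{"translation": [0,0.2,0],"twist": [0,0,0.12]},{"translation": [0,0.3,0],"twist": [0,0,0.18]},{"translation": [0,0.4,0],"twist": [0,0,0.24]},{"translation": [0,0.5,0],"twist": [0,0,0.3]},{"translation": [0,0.6,0],"twist": [0,0,0.36]},{"translation": [0,0.7,0],"twist": [0,0,0.42]},{"translation": [0,0.8,0],"twist": [0,0,0.48]},{"translation": [0,0.9,0],"twist": [0,0,0.54]},{"translation": [0,1,0],"twist": [0,0,0.6]}]}}

```text
t: 7.1
ee_pos: [425.9, 130.6, 404.7]
orientation: [-1.32, -2.851, 0.0]
ft_force: [0.5, -0.2, 0.9]
width: 88.2
```

Request:
{"op": "send_rows", "data": {"commands": [{"translation": [0,0.1,0],"twist": [0,0,0.06]},{"translation": [0,0.2,0],"twist": [0,0,0.12]},{"translation": [0,0.3,0],"twist": [0,0,0.18]},{"translation": [0,0.4,0],"twist": [0,0,0.24]},{"translation": [0,0.5,0],"twist": [0,0,0.3]},{"translation": [0,0.6,0],"twist": [0,0,0.36]},{"translation": [0,0.7,0],"twist": [0,0,0.42]},{"translation": [0,0.8,0],"twist": [0,0,0.48]},{"translation": [0,0.9,0],"twist": [0,0,0.54]},{"translation": [0,1,0],"twist": [0,0,0.6]}]}}

```text
t: 8.1
ee_pos: [425.9, 230.6, 404.7]
orientation: [-0.879, -3.016, -0.0]
ft_force: [0.2, 0.2, 0.7]
width: 88.0
```

```bash
python3 - <<'E'
from h import *
d=grab('wrist','w1');print(d['intrinsics'],d['cam_to_world'].round(2));print(ctrl.get_obs()['ee_pos'],ctrl.get_obs()['qpos'])
for p in((356,314,128),(427,277,126),(538,247,119),(539,247,163)):print(p,proj(d,p,True))
E
```

```text
[[309.70691629   0.         320.380941  ]
 [  0.         309.70691629 196.84786962]
 [  0.           0.           1.        ]] [[ 5.4000e-01  8.1000e-01  2.4000e-01  3.5933e+02]
 [ 8.4000e-01 -5.2000e-01 -1.5000e-01  2.7207e+02]
 [-0.0000e+00  2.8000e-01 -9.6000e-01  3.8436e+02]
 [ 0.0000e+00  0.0000e+00  0.0000e+00  1.0000e+00]]
[426.06532116 231.57277326 404.76736501] [ 4.73178568e-01  2.16556628e-01  1.93251647e+00  5.89182635e-04
  9.91792534e-01 -5.32222772e-01]
(356, 314, 128) (np.float64(361.8720713286249), np.float64(78.1473227145827))
(427, 277, 126) (np.float64(367.95030849694825), np.float64(172.4694077264315))
(538, 247, 119) (np.float64(394.5132488947519), np.float64(278.01905431876907))
(539, 247, 163) (np.float64(404.99739613791957), np.float64(303.7259858777333))
```

View pics/w1.png

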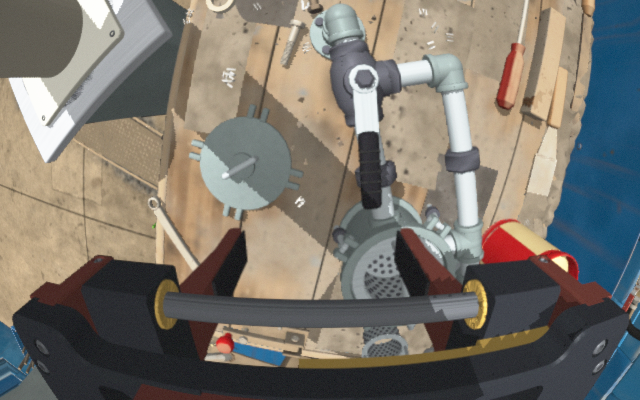

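The wrist view shows the stem nut at (366,78), the black grip from (369,133) to (371,207), and the bypass pipe elbow at (447,70).

```bash
python3 - <<'E'
from h import *
d=load('w1')
S=plane(d,366,78,130,1);a=plane(d,368.5,133,126,1);b=plane(d,371,207,126,1);m=(a+b)/2
print(S,a,b,np.linalg.norm(a-b),m,np.linalg.norm((m-S)[:2]),'ang',np.arctan2(*(b-a)[[1,0]]),np.arctan2(*(m-S)[[1,0]]))
for n,u,v in(('elbow',447,70),('pipe2',468,190)):print(n,plane(d,u,v,78,1))
print('pipe dir',np.arctan2(*(plane(d,457,110,80,1)-plane(d,467,205,80,1))[[1,0]]))
E
```

```text
[357.64032615 316.65876401 130.        ] [398.10427863 294.79044482 126.        ] [455.47839837 263.64043299 126.        ] 65.28485928520757 [426.7913385 279.2154389 126.       ] 78.63755529888476 ang -0.4973973864290575 -0.49627210116626563
elbow [390.83601364 405.34982236  78.        ]
pipe2 [516.65349787 365.50937056  78.        ]
pipe dir 2.789268862692352
```

Request:
{"op": "send_rows", "data": {"commands": [{"translation": [0,0.1,0],"twist": [0,0,0.03]},{"translation": [0.01,0.2,-0.05],"twist": [0,0,0.06]},{"translation": [0.01,0.3,-0.1],"twist": [0,0,0.1]},{"translation": [0.02,0.4,-0.2],"twist": [0,0,0.13]},{"translation": [0.02,0.477,-0.3],"twist": [0,0,0.16]},{"translation": [0.02,0.477,-0.4],"twist": [0,0,0.16]},{"translation": [0.02,0.477,-0.5],"twist": [0,0,0.16]},{"translation": [0.02,0.477,-0.6],"twist": [0,0,0.16]},{"translation": [0.02,0.477,-0.65],"twist": [0,0,0.16]},{"translation": [0.02,0.477,-0.7],"twist": [0,0,0.16]}]}}

```text
t: 9.15
ee_pos: [427.9, 277.2, 334.1]
orientation: [-0.762, -3.047, 0.0]
ft_force: [0.3, 0.2, -0.2]
width: 87.7
```

Request:
{"op": "send_rows", "data": {"commands": [{"translation": [0,0,-0.1]},{"translation": [0,0,-0.2]},{"translation": [0,0,-0.3]},{"translation": [0,0,-0.4]},{"translation": [0,0,-0.46]},{"translation": [0,0,-0.52]},{"translation": [0,0,-0.52]},{"translation": [0,0,-0.52]},{"translation": [0,0,-0.52]},{"translation": [0,0,-0.52]}]}}

```text
validation failed for argument at $.co...
```

```bash
python3 - <<'E'
from h import *
grab('wrist','w2')
E
```

```text
(no output)
```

View pics/w2.png

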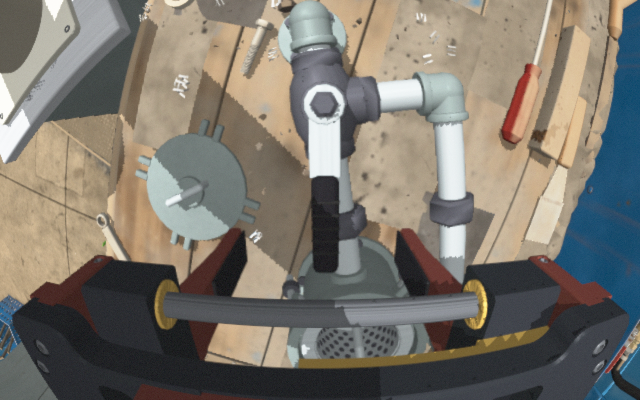

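The lever lies centred between the fingers, with its nut at (324,102) and its grip from (325,178) to (325,270). The descent call was refused because it had no twist field, so I resend it.

Request:
{"op": "send_rows", "data": {"commands": [{"translation": [0,0,-0.1],"twist": [0,0,0]},{"translation": [0,0.01,-0.2],"twist": [0,0,0]},{"translation": [0,0.01,-0.3],"twist": [0,0,0]},{"translation": [0,0.01,-0.4],"twist": [0,0,0]},{"translation": [0,0.01,-0.46],"twist": [0,0,0]},{"translation": [0,0.01,-0.52],"twist": [0,0,0]},{"translation": [0,0.01,-0.52],"twist": [0,0,0]},{"translation": [0,0.01,-0.52],"twist": [0,0,0]},{"translation": [0,0.01,-0.52],"twist": [0,0,0]},{"translation": [0,0.01,-0.52],"twist": [0,0,0]}]}}

```text
t: 10.2
ee_pos: [428.0, 278.6, 283.1]
orientation: [0.762, 3.047, 0.001]
ft_force: [-0.1, -0.5, 0.0]
width: 87.8
```

Request:
{"op": "send_rows", "data": {"commands": [{"translation": [0,0,0],"twist": [0,0,0]},{"translation": [0,0,0],"twist": [0,0,0]},{"translation": [0,0,0],"twist": [0,0,0]},{"translation": [0,0,0],"twist": [0,0,0]},{"translation": [0,0,0],"twist": [0,0,0]},{"translation": [0,0,0],"twist": [0,0,0]},{"translation": [0,0,0],"twist": [0,0,0]},{"translation": [0,0,0],"twist": [0,0,0]},{"translation": [0,0,0],"twist": [0,0,0]},{"translation": [0,0,0],"twist": [0,0,0]}], "grip": 1}}

```text
t: 11.2
ee_pos: [428.1, 278.7, 282.7]
orientation: [0.762, 3.047, 0.001]
ft_force: [1.6, 1.9, -1.4]
width: 17.6
```

```bash
python3 - <<'E'
import numpy as np
V=np.array([357.3,316]);a0=-.49;r=80
n=1.706
for k in range(4):
    print(k)
    for i in range(1,11):
        s=.4265*k; a=a0+s; b=a+.4265*i/10
        d=r*np.array([np.cos(b)-np.cos(a),np.sin(b)-np.sin(a)])/100
        print('[%.3f,%.3f] %.3f'%(d[0],d[1],.4265*i/10/.5))
from workcell import ctrl
o=ctrl.get_obs();print(o['ee_pos'],o['orientation'],o['width'],o['ft_force'],o['moment'])
E
```

```text
0
[0.015,0.030] 0.085
[0.030,0.062] 0.171
[0.042,0.093] 0.256
[0.054,0.125] 0.341
[0.064,0.158] 0.426
[0.072,0.191] 0.512
[0.080,0.224] 0.597
[0.085,0.258] 0.682
[0.090,0.292] 0.768
[0.093,0.326] 0.853
1
[0.001,0.034] 0.085
[0.001,0.068] 0.171
[-0.000,0.102] 0.256
[-0.003,0.136] 0.341
[-0.007,0.170] 0.426
[-0.013,0.204] 0.512
[-0.020,0.237] 0.597
[-0.029,0.270] 0.682
[-0.039,0.303] 0.768
[-0.051,0.335] 0.853
2
[-0.013,0.032] 0.085
[-0.027,0.063] 0.171
[-0.042,0.093] 0.256
[-0.059,0.123] 0.341
[-0.077,0.152] 0.426
[-0.096,0.180] 0.512
[-0.117,0.207] 0.597
[-0.138,0.234] 0.682
[-0.161,0.259] 0.768
[-0.185,0.284] 0.853
3
[-0.025,0.024] 0.085
[-0.050,0.046] 0.171
[-0.077,0.067] 0.256
[-0.105,0.087] 0.341
[-0.133,0.106] 0.426
[-0.162,0.124] 0.512
[-0.192,0.141] 0.597
[-0.223,0.156] 0.682
[-0.254,0.170] 0.768
[-0.285,0.182] 0.853
[428.0993614  278.65386079 282.71129496] [7.62093214e-01 3.04727703e+00 9.80986293e-04] 17.566489804617323 [ 1.56392122  1.86949602 -1.35912628] [ 0.17677179 -0.27749338 -0.12196969]
```

Gripped: the opening is 17.6 mm against an 18 mm grip. Now the swing.

Request:
{"op": "send_rows", "data": {"commands": [{"translation": [0.015,0.03,0],"twist": [0,0,0.085]},{"translation": [0.03,0.062,0],"twist": [0,0,0.171]},{"translation": [0.042,0.093,0],"twist": [0,0,0.256]},{"translation": [0.054,0.125,0],"twist": [0,0,0.341]},{"translation": [0.064,0.158,0],"twist": [0,0,0.426]},{"translation": [0.072,0.191,0],"twist": [0,0,0.512]},{"translation": [0.08,0.224,0],"twist": [0,0,0.597]},{"translation": [0.085,0.258,0],"twist": [0,0,0.682]},{"translation": [0.09,0.292,0],"twist": [0,0,0.768]},{"translation": [0.093,0.326,0],"twist": [0,0,0.853]}]}}

```text
t: 12.2
ee_pos: [437.5, 311.2, 282.7]
orientation: [0.097, 3.139, 0.0]
ft_force: [1.5, -0.5, -0.7]
width: 17.5
```

Request:
{"op": "send_rows", "data": {"commands": [{"translation": [0.001,0.034,0],"twist": [0,0,0.085]},{"translation": [0.001,0.068,0],"twist": [0,0,0.171]},{"translation": [0,0.102,0],"twist": [0,0,0.256]},{"translation": [-0.003,0.136,0],"twist": [0,0,0.341]},{"translation": [-0.007,0.17,0],"twist": [0,0,0.426]},{"translation": [-0.013,0.204,0],"twist": [0,0,0.512]},{"translation": [-0.02,0.237,0],"twist": [0,0,0.597]},{"translation": [-0.029,0.27,0],"twist": [0,0,0.682]},{"translation": [-0.039,0.303,0],"twist": [0,0,0.768]},{"translation": [-0.051,0.335,0],"twist": [0,0,0.853]}]}}

```text
t: 13.2
ee_pos: [432.5, 344.8, 282.7]
orientation: [-0.57, 3.088, 0.0]
ft_force: [2.5, -0.3, -1.3]
width: 18.0
```

Request:
{"op": "send_rows", "data": {"commands": [{"translation": [-0.013,0.032,0],"twist": [0,0,0.085]},{"translation": [-0.027,0.063,0],"twist": [0,0,0.171]},{"translation": [-0.042,0.093,0],"twist": [0,0,0.256]},{"translation": [-0.059,0.123,0],"twist": [0,0,0.341]},{"translation": [-0.077,0.152,0],"twist": [0,0,0.426]},{"translation": [-0.096,0.18,0],"twist": [0,0,0.512]},{"translation": [-0.117,0.207,0],"twist": [0,0,0.597]},{"translation": [-0.138,0.234,0],"twist": [0,0,0.682]},{"translation": [-0.161,0.259,0],"twist": [0,0,0.768]},{"translation": [-0.185,0.284,0],"twist": [0,0,0.853]}]}}

```text
t: 14.2
ee_pos: [414.0, 373.2, 282.8]
orientation: [-1.211, 2.897, -0.0]
ft_force: [3.8, 0.3, -1.6]
width: 18.2
```

Request:
{"op": "send_rows", "data": {"commands": [{"translation": [-0.025,0.024,0],"twist": [0,0,0.085]},{"translation": [-0.05,0.046,0],"twist": [0,0,0.171]},{"translation": [-0.077,0.067,0],"twist": [0,0,0.256]},{"translation": [-0.105,0.087,0],"twist": [0,0,0.341]},{"translation": [-0.133,0.106,0],"twist": [0,0,0.426]},{"translation": [-0.162,0.124,0],"twist": [0,0,0.512]},{"translation": [-0.192,0.141,0],"twist": [0,0,0.597]},{"translation": [-0.223,0.156,0],"twist": [0,0,0.682]},{"translation": [-0.254,0.17,0],"twist": [0,0,0.768]},{"translation": [-0.285,0.182,0],"twist": [0,0,0.853]}]}}

```text
t: 15.2
ee_pos: [385.5, 391.4, 282.7]
orientation: [-1.797, 2.575, -0.001]
ft_force: [3.0, 0.4, -1.7]
width: 17.5
```

```bash
python3 - <<'E'
from h import *
d=grab('wrist','w3');o=ctrl.get_obs();print(o['ee_pos'],o['orientation'],o['width'],o['ft_force'],o['moment'],o['qpos'])
E
```

```text
[385.14201224 391.53800147 282.75400988] [-1.79965970e+00  2.57337485e+00 -2.67324486e-04] 17.453170357377044 [ 2.19377791  0.04014843 -1.74008786] [ 0.30467936 -0.3567014   0.21746024] [ 7.72054155e-01  4.87057535e-01  1.87591879e+00 -5.52931922e-04
  7.77297205e-01 -2.01891181e+00]
```

View pics/w3.png

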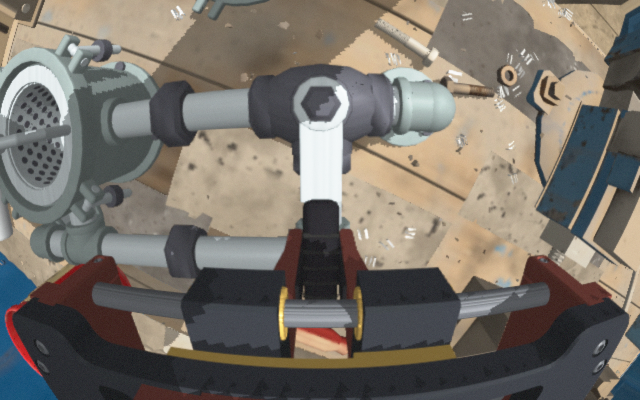

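The lever now points down the picture, from the stem (321,102) through (321,220), at right angles to the pot-outlet line running from (130,119) through (230,111). I'll check its angle and measure the bail.

```bash
python3 - <<'E'
from h import *
d=load('w3')
S=plane(d,321,102,131,1);q=plane(d,321,220,124,1);print('S',S,'lever',np.arctan2(*(q-S)[[1,0]]),np.linalg.norm((q-S)[:2]))
for z in(76,82): print('pipe',np.arctan2(*(plane(d,230,111,z,1)-plane(d,130,119,z,1))[[1,0]])-np.pi/2, np.arctan2(*(plane(d,270,250,z,1)-plane(d,120,248,z,1))[[1,0]])-np.pi/2)
E
```

```text
S [356.6257314  315.92411988 131.        ] lever 1.2185784090948577 54.864444263964366
pipe 1.2110385858690598 1.2557214801176433
pipe 1.2110385858690602 1.2557214801176433
```

Stem (356.6,315.9) and lever angle 1.219 against a yaw of about 1.216: the lever is set. Now release, rise and move over to the bail.

Request:
{"op": "send_rows", "data": {"commands": [{"translation": [0,0,0],"twist": [0,0,0]},{"translation": [0,0,0],"twist": [0,0,0]},{"translation": [0,0,0],"twist": [0,0,0]},{"translation": [0,0,0],"twist": [0,0,0]},{"translation": [0,0,0],"twist": [0,0,0]},{"translation": [0,0,0.1],"twist": [0,0,0]},{"translation": [0,0,0.3],"twist": [0,0,0]},{"translation": [0,0,0.55],"twist": [0,0,0]},{"translation": [0,0,0.8],"twist": [0,0,0]},{"translation": [0,0,1],"twist": [0,0,0]}], "grip": -1}}

```text
t: 16.25
ee_pos: [385.2, 391.3, 384.9]
orientation: [-1.794, 2.577, 0.0]
ft_force: [0.0, 0.0, -0.8]
width: 88.3
```

Request:
{"op": "send_rows", "data": {"commands": [{"translation": [0.05,-0.05,0.05],"twist": [0,0,-0.1]},{"translation": [0.1,-0.1,0.1],"twist": [0,0,-0.2]},{"translation": [0.15,-0.15,0.15],"twist": [0,0,-0.3]},{"translation": [0.2,-0.2,0.2],"twist": [0,0,-0.4]},{"translation": [0.25,-0.25,0.2],"twist": [0,0,-0.5]},{"translation": [0.3,-0.3,0.2],"twist": [0,0,-0.6]},{"translation": [0.35,-0.35,0.2],"twist": [0,0,-0.7]},{"translation": [0.4,-0.4,0.2],"twist": [0,0,-0.8]},{"translation": [0.45,-0.45,0.2],"twist": [0,0,-0.9]},{"translation": [0.5,-0.5,0.2],"twist": [0,0,-0.99]}]}}

```text
t: 17.25
ee_pos: [435.2, 340.9, 403.5]
orientation: [-1.105, 2.94, 0.0]
ft_force: [0.3, -0.6, -0.3]
width: 87.7
```

Request:
{"op": "send_rows", "data": {"commands": [{"translation": [0.05,-0.05,0],"twist": [0,0,-0.1]},{"translation": [0.1,-0.1,0],"twist": [0,0,-0.2]},{"translation": [0.15,-0.15,0],"twist": [0,0,-0.3]},{"translation": [0.2,-0.2,0],"twist": [0,0,-0.4]},{"translation": [0.25,-0.25,0],"twist": [0,0,-0.5]},{"translation": [0.3,-0.3,0],"twist": [0,0,-0.6]},{"translation": [0.35,-0.35,0],"twist": [0,0,-0.7]},{"translation": [0.4,-0.4,0],"twist": [0,0,-0.8]},{"translation": [0.45,-0.45,0],"twist": [0,0,-0.9]},{"translation": [0.5,-0.5,0],"twist": [0,0,-0.98]}]}}

```text
t: 18.25
ee_pos: [485.3, 290.9, 403.4]
orientation: [-0.359, 3.12, 0.0]
ft_force: [0.3, 0.3, 0.4]
width: 88.1
```

```bash
python3 - <<'E'
from h import *
d=grab('wrist','w4');o=ctrl.get_obs();print(o['ee_pos'],o['orientation'],o['width'],o['ft_force'])
for p in((543,246.5,163),(357,316,130),(384.6,391,126)):print(proj(d,p,True))
E
```

```text
[485.84419444 290.42344252 403.3316882 ] [-3.55728994e-01  3.12045577e+00 -4.31434662e-05] 87.92072036326394 [ 0.40662827 -1.33049837  0.29606134]
(np.float64(252.16814860636282), np.float64(266.80858950000845))
(np.float64(386.5818135439157), np.float64(60.9681505307407))
(np.float64(457.8596098221951), np.float64(117.74921256520823))
```

View pics/w4.png

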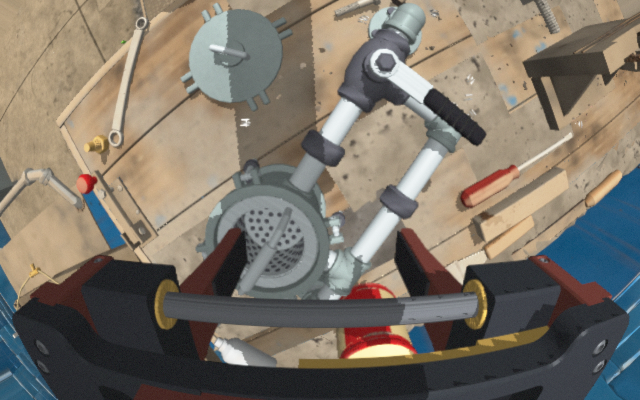

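The lever has stayed put, with the stem at (385,63) and the grip centre near (457,117). The bail runs from (289,209) to (245,291). I'll work out its line.

```bash
python3 - <<'E'
from h import *
d=load('w4')
p=[plane(d,u,v,160,1) for u,v in((289,209),(267,251),(245,291))]
for q in p:print(q)
a=p[0]-p[2];print(np.linalg.norm(a),np.arctan2(-a[1],-a[0]))
S=plane(d,385,63,131,1);G=plane(d,480,135,126,1);print('lever',S,np.arctan2(*(G-S)[[1,0]]))
T=plane(d,440,105,126,1);print(np.arctan2(*(T-S)[[1,0]]))
cv2.imwrite('pics/c4.png',cv2.resize(d['img'][190:310,200:340],None,fx=4,fy=4,interpolation=cv2.INTER_CUBIC)[:,:,::-1])
t=load('top0');cv2.imwrite('pics/x.png',t['img'])
E
```

```text
[487.48503877 266.6445566  160.        ]
[526.9215511  256.06764277 160.        ]
[571.14059673 243.06433167 160.        ]
86.91535759984939 -0.27474448840054677
lever [359.25268923 314.95432436 131.        ] 1.255575739012276
1.234540448391508
```

View pics/c4.png

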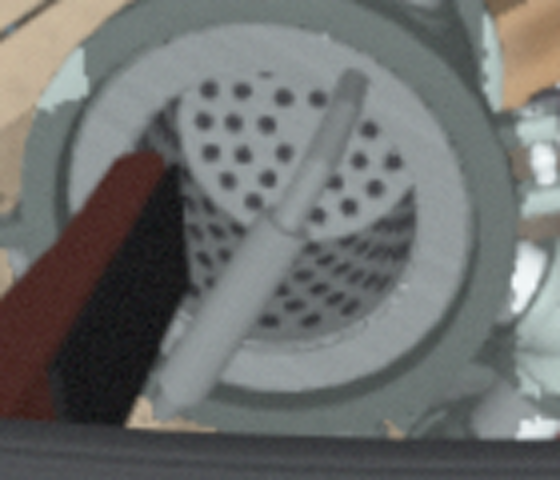

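The crop shows the thick sleeve from (285,220) to (178,398), which is (271.3,245) to (244.5,289.5) in the full picture. The thinner leg runs up to (352,75).

```bash
python3 - <<'E'
from h import *
d=load('w4')
f=lambda x,y,z:plane(d,200+x/4,190+y/4,z,1)
a=f(285,222,159);b=f(178,396,159);print(a,b,np.linalg.norm(a-b),(a+b)/2,np.arctan2(*(b-a)[[1,0]]))
# basket rim z~119 outer: crop cols 68..470, rows 25..395
for x,y in((68,205),(470,210),(270,25),(270,395)):print(f(x,y,116))
print(((f(68,205,116)+f(470,210,116))/2),((f(270,25,116)+f(270,395,116))/2))
E
```

```text
[521.67076574 258.57346005 159.        ] [569.85325992 242.24393132 159.        ] 50.87441650024244 [545.76201283 250.40869568 159.        ] -0.3267611226786209
[552.77397668 201.87705236 116.        ]
[529.78433392 298.22474079 116.        ]
[495.62099083 243.80227719 116.        ]
[593.71440233 260.01081916 116.        ]
[541.2791553  250.05089658 116.        ] [544.66769658 251.90654817 116.        ]
```

Request:
{"op": "send_rows", "data": {"commands": [{"translation": [0.06,-0.04,0],"twist": [0,0,-0.12]},{"translation": [0.12,-0.08,0],"twist": [0,0,-0.24]},{"translation": [0.2,-0.13,0],"twist": [0,0,-0.36]},{"translation": [0.28,-0.18,0],"twist": [0,0,-0.48]},{"translation": [0.36,-0.24,0],"twist": [0,0,-0.6]},{"translation": [0.44,-0.3,0],"twist": [0,0,-0.72]},{"translation": [0.52,-0.36,-0.1],"twist": [0,0,-0.84]},{"translation": [0.6,-0.41,-0.2],"twist": [0,0,-0.96]},{"translation": [0.6,-0.41,-0.25],"twist": [0,0,-1]},{"translation": [0.6,-0.41,-0.25],"twist": [0,0,-1]}]}}

```text
t: 19.3
ee_pos: [544.7, 250.1, 377.1]
orientation: [-0.42, -3.112, 0.001]
ft_force: [0.4, -0.3, 0.2]
width: 87.6
```

```bash
python3 - <<'E'
from h import *
d=grab('wrist','w5');t=grab('top','t5');o=ctrl.get_obs();print(o['ee_pos'],o['orientation'],o['width'],o['ft_force'])
print(proj(d,(545,249.5,157),True))
s=grab('side','s5')
u,v=map(int,proj(s,(545,249.5,157)));print(u,v)
c=np.hstack([cv2.resize(d['img'],(480,300)),cv2.resize(s['img'][v-75:v+75,u-80:u+80],(320,300))])
cv2.imwrite('pics/c5.png',c[:,:,::-1])
E
```

```text
[544.81118192 250.45154584 377.92316611] [-4.18610685e-01 -3.11341167e+00 -1.59026496e-06] 87.63114947935068 [0.66672663 0.56146348 0.16664319]
(np.float64(321.0792268943743), np.float64(225.15283974657527))
340 155
```

View pics/c5.png

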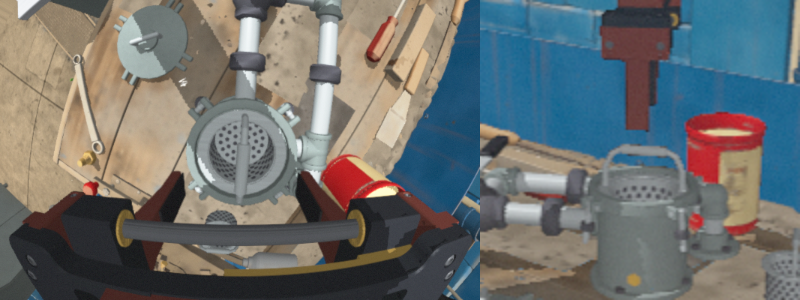

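The bail runs straight down the picture, from (324,153) to (323,273) in full-size pixels, so the tool is aligned and the lateral error is 1-2 mm. Next I measure the sleeve's ends by their width profile.

```bash
python3 - <<'E'
from h import *
d=load('w5');g=cv2.cvtColor(d['img'],cv2.COLOR_RGB2GRAY)
for v in range(150,290,6):print(v,g[v,306:342])
E
```

```text
150 [152 153 156 156 157 156 156 155 154 156 156 155 159 157 154 156 157 155
 153 152 148 152 155 155 158 155 154 156 155 158 156 156 157 154 153 152]
156 [156 156 158 156 157 158 155 159 157 155 155 154 158 157 155 152 116 112
 122 129 133 134 130 124 120 133 154 154 157 155 159 158 156 155 158 157]
162 [146 147 142 140 142 130 126 124 115 124 133 149 150 150 151 146 123 122
 126 130 135 133 133 127 118 119 124 133 134 136 137 137 146 151 149 151]
168 [146 153 153 151 147 113  94  86  86 105 147 156 156 154 142  94 108 120
 127 134 136 137 132 124 119 118 127 130 139 149 158 156 157 124  94  77]
174 [ 91 109 131 145 150 147 146 148 151 147 150 147 151 149 146 125 129 137
 146 155 155 154 149 140 134 126 133 137 137 145 150 152 150 149 151 153]
180 [153 150 153 149 151 130 105  86  76  92 124 147 153 154 144 127 133 142
 148 153 153 153 147 138 124 111 131 147 154 154 149 135  95  78  97 119]
186 [143 153 154 154 153 152 149 148 150 151 154 150 151 144 132 126 135 145
 153 151 156 152 142 133 131 135 150 153 152 154 154 155 149 130 108 102]
192 [137 146 152 148 137 109  86  80  82  9
[... 1823 characters left out ...]
31 135 137 131 127 110
 101  96  95  94  96  98  97 100 100 107 107 107 111 114 115 113 114 114]
270 [113 114 116 114 115 113 112 111 113 114 122 135 142 135 128 119 114 112
 113 110 110 110 110 114 113 105 109 111 112 110 108 112 112 110 113 113]
276 [168 159 150 154 166 166 166 166 166 171 176 176 176 173 168 161 148 143
 144 148 154 161 160 158 151 153 150 152 153 154 152 150 150 150 148 151]
282 [163 172 173 174 171 173 170 173 168 174 173 173 171 168 167 168 167 164
 161 155 142 137 134 135 134 141 143 143 144 146 143 144 145 149 149 152]
288 [ 98 105 104  94  96 101 137 173 177 173 175 174 174 175 173 175 175 171
 171 166 160 158 159 157 154 149 143 145 147 151 153 161 160 163 170 169]
```

```bash
python3 - <<'E'
from h import *
d=load('w5')
a=plane(d,324.2,190,158,1);b=plane(d,320,262,158,1);print(a,b,np.linalg.norm(a-b),(a+b)/2,np.arctan2(*(b-a)[[1,0]]))
E
```

```text
[520.97875451 258.24491115 158.        ] [572.23796045 241.21808563 158.        ] 54.01313711195516 [546.60835748 249.73149839 158.        ] -0.32070415695005855
```

Request:
{"op": "send_rows", "data": {"commands": [{"translation": [0.01,0,-0.08],"twist": [0,0,-0.05]},{"translation": [0.01,0,-0.16],"twist": [0,0,-0.1]},{"translation": [0.01,0,-0.24],"twist": [0,0,-0.1]},{"translation": [0.01,0,-0.32],"twist": [0,0,-0.1]},{"translation": [0.01,0,-0.4],"twist": [0,0,-0.1]},{"translation": [0.01,0,-0.48],"twist": [0,0,-0.1]},{"translation": [0.01,0,-0.54],"twist": [0,0,-0.1]},{"translation": [0.01,0,-0.57],"twist": [0,0,-0.1]},{"translation": [0.01,0,-0.57],"twist": [0,0,-0.1]},{"translation": [0.01,0,-0.57],"twist": [0,0,-0.1]}]}}

```text
t: 20.45
ee_pos: [546.2, 250.3, 320.8]
orientation: [0.499, 3.102, 0.0]
ft_force: [0.3, -0.5, 0.3]
width: 87.7
```

Request:
{"op": "send_rows", "data": {"commands": [{"translation": [0,0,0],"twist": [0,0,0]},{"translation": [0,0,0],"twist": [0,0,0]},{"translation": [0,0,0],"twist": [0,0,0]},{"translation": [0,0,0],"twist": [0,0,0]},{"translation": [0,0,0],"twist": [0,0,0]},{"translation": [0,0,0],"twist": [0,0,0]},{"translation": [0,0,0],"twist": [0,0,0]},{"translation": [0,0,0],"twist": [0,0,0]},{"translation": [0,0,0],"twist": [0,0,0]},{"translation": [0,0,0],"twist": [0,0,0]}], "grip": 1}}

```text
t: 21.45
ee_pos: [546.1, 250.3, 320.7]
orientation: [0.499, 3.102, 0.0]
ft_force: [-0.4, -0.7, 0.5]
width: 11.4
```

Request:
{"op": "send_rows", "data": {"commands": [{"translation": [0,0,0.01],"twist": [0,0,0]},{"translation": [0,0,0.03],"twist": [0,0,0]},{"translation": [0,0,0.06],"twist": [0,0,0]},{"translation": [0,0,0.1],"twist": [0,0,0]},{"translation": [0,0,0.14],"twist": [0,0,0]},{"translation": [0,0,0.18],"twist": [0,0,0]},{"translation": [0,0,0.22],"twist": [0,0,0]},{"translation": [0,0,0.25],"twist": [0,0,0]},{"translation": [0,0,0.27],"twist": [0,0,0]},{"translation": [0,0,0.28],"twist": [0,0,0]}]}}

```text
t: 22.45
ee_pos: [546.1, 250.2, 349.0]
orientation: [0.499, 3.101, 0.0]
ft_force: [-0.1, 0.0, -3.1]
width: 11.1
```

```bash
python3 - <<'E'
from h import *
s=grab('side','s6');w=grab('wrist','w6');o=ctrl.get_obs();print(o['ee_pos'],o['width'],o['ft_force'],o['moment'])
c=np.hstack([cv2.resize(w['img'],(480,300)),cv2.resize(s['img'][80:230,260:420],(320,300))])
cv2.imwrite('pics/c6.png',c[:,:,::-1])
E
```

```text
[546.10084943 250.19820121 348.78416404] 11.00294602746372 [ 0.14682395 -0.49230458 -1.68420705] [ 0.05250449 -0.13342752 -0.01553413]
```

View pics/c6.png

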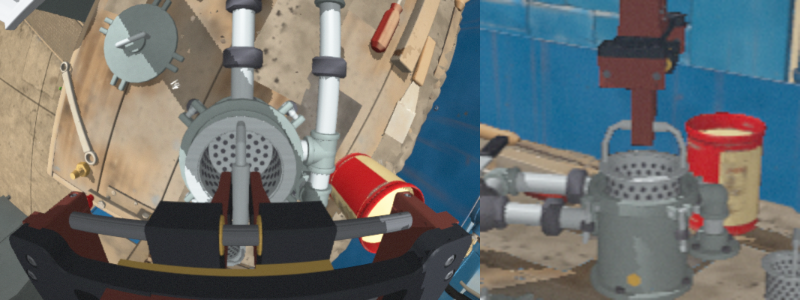

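The basket has come up level in the grip, with its rim above the pot in the side view and about 3 N on the wrist. I lift it the remaining 96 mm.

Request:
{"op": "send_rows", "data": {"commands": [{"translation": [0,0,0.03],"twist": [0,0,0]},{"translation": [0,0,0.08],"twist": [0,0,0]},{"translation": [0,0,0.16],"twist": [0,0,0]},{"translation": [0,0,0.26],"twist": [0,0,0]},{"translation": [0,0,0.38],"twist": [0,0,0]},{"translation": [0,0,0.5],"twist": [0,0,0]},{"translation": [0,0,0.62],"twist": [0,0,0]},{"translation": [0,0,0.74],"twist": [0,0,0]},{"translation": [0,0,0.86],"twist": [0,0,0]},{"translation": [0,0,0.96],"twist": [0,0,0]}]}}

```text
t: 23.55
ee_pos: [546.1, 250.2, 446.0]
orientation: [0.499, 3.101, 0.001]
ft_force: [0.7, 0.0, -3.2]
width: 11.1
```

Request:
{"op": "send_rows", "data": {"commands": [{"translation": [0,0,0],"twist": [0,0,0]},{"translation": [0,0,0],"twist": [0,0,0]},{"translation": [0,0,0],"twist": [0,0,0]},{"translation": [0,0,0],"twist": [0,0,0]},{"translation": [0,0,0],"twist": [0,0,0]},{"translation": [0,0,0],"twist": [0,0,0]},{"translation": [0,0,0],"twist": [0,0,0]},{"translation": [0,0,0],"twist": [0,0,0]},{"translation": [0,0,0],"twist": [0,0,0]},{"translation": [0,0,0],"twist": [0,0,0]}]}}

```text
t: 24.55
ee_pos: [546.1, 250.2, 444.7]
orientation: [0.499, 3.102, -0.0]
ft_force: [-0.9, 0.2, -2.5]
width: 11.1
```

Request:
{"op": "send_rows", "data": {"commands": [{"translation": [0,0,0],"twist": [0,0,0]},{"translation": [0,0,0],"twist": [0,0,0]},{"translation": [0,0,0],"twist": [0,0,0]},{"translation": [0,0,0],"twist": [0,0,0]},{"translation": [0,0,0],"twist": [0,0,0]},{"translation": [0,0,0],"twist": [0,0,0]},{"translation": [0,0,0],"twist": [0,0,0]},{"translation": [0,0,0],"twist": [0,0,0]},{"translation": [0,0,0],"twist": [0,0,0]},{"translation": [0,0,0],"twist": [0,0,0]}]}}

```text
t: 25.55
ee_pos: [546.1, 250.2, 444.7]
orientation: [-0.499, -3.102, 0.0]
ft_force: [0.1, -0.3, -2.2]
width: 11.2
```

```bash
python3 - <<'E'
from h import *
s=grab('side','s7');w=grab('wrist','w7');o=ctrl.get_obs();print(o['t'],o['ee_pos'],o['width'],o['ft_force'],o['moment'])
S=proj(w,(357,316,130),True);G=proj(w,(357+80*np.cos(1.216),316+80*np.sin(1.216),126),True);print('expected stem, grip in wrist px*.75',np.array(S)*.75,np.array(G)*.75)
c=np.hstack([cv2.resize(w['img'],(480,300)),cv2.resize(s['img'][80:230,260:420],(320,300))])
cv2.imwrite('pics/c7.png',c[:,:,::-1])
E
```

```text
25.65 [546.09014026 250.21362268 444.69302236] 11.231648428827407 [ 0.4677127   0.8417424  -2.75059581] [-0.00441312 -0.10061333 -0.00406838]
expected stem, grip in wrist px*.75 [243.54665651  -9.94613853] [304.33122992  -3.35820144]
```

View pics/c7.png

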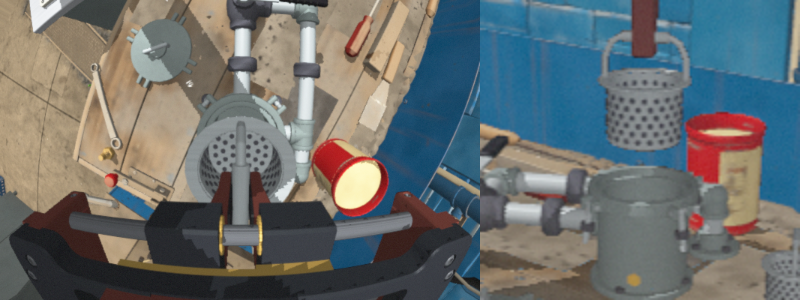

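The basket hangs level and centred over the mouth, with its bottom clear of the rim. The lever grip still lies along the bypass, at the top edge of the wrist view near (305,2). I hand in the job.

```bash
python3 -c "
from workcell import ctrl
print(ctrl.close_job())"
```

```text
the job is handed in; nothing more can be done
None
```

The valve lever is at bypass and the basket is held level and still above the pot. I handed the job in at about 25.7 s of the 54 s allowed; it reports no verdict.

- **Lever:** I pinched the grip and swung it about 1.71 rad round the stem. Measured while it was still gripped, it pointed at 1.219 rad in the world frame. The bypass direction is about 1.216 rad, so it is within about 0.01 rad.
- **Basket:** I pinched the bail sleeve (11.2 mm opening) and lifted it straight up 124 mm. That should put the bottom about 50 mm above the rim, but I worked this out from the lift and did not measure it. The wrist carries about 2.5–3 N, which fits a free-hanging basket of roughly 0.3 kg. The last pictures show it level and over the pot axis.
- **Other things on the bench:** the last picture shows the cover, spanner and fitting with no sign of being disturbed. The bolt was not in view, though nothing was pressed or dragged on the way.

**Checks that disagreed:**
- The stem-to-pot distance came out at 193.5 mm in the first top view, against the given 200 mm.
- One rough stem reading from the side view was 18 mm off, and I did not use it.
- A later wrist view, after letting go of the lever, put its angle at 1.23–1.26 rad. That is still inside the 0.10 rad tolerance.
- One line taken along the bypass pipe gave a bypass direction of 1.256 rad instead of 1.216; the lever is within tolerance of that too.
- One move call was refused because it had no twist field. I resent it, with no effect on the scene.

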